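Pack a heat-sink assembly snug in its clamping fixture with spacer plates

TASK

The heat-sink carriage in the bench fixture has slack: gently push it back, away from the blue jaw (the orange tab is there for that), until you feel its hidden spring buffer. Then take spacer plates from the blue rack and lower them one at a time into the gap between the jaw and the carriage, each hanging fully down by its ears on the channel walls, until the pack is snug: the last plate has to be pressed in against the buffer's spring. Leave the spare plates hanging in the rack and the other bench items where they are.

Things in the scene. Friction and masses are not known exactly. Their poses are not given: they have to be found in the camera images.
- fixture: clamping fixture, fixed to the bench. Origin on the bench right below the clamping face of the blue jaw, mid-channel; x runs along the channel from the jaw to the grey hood, z up. Channel floor at z 12 mm; two aluminium side walls, inner faces at y = -31 and +31 mm, 14 mm thick, tops at z 57 mm, from x = -25 to 110 mm
- channel (a point): point of the jaw's clamping face mid-channel, level with the wall tops; axes as the fixture. How far back the hidden buffer stands differs from run to run: with the carriage just touching it, the gap takes one plate loosely and a second tightly, or two loosely and a third tightly. The tight one finds 8 to 12 mm free and presses the carriage 2 to 6 mm into the buffer; one plate more cannot go in
- hood (a point): middle of the top of the fixture's fixed grey hood (fixture x 100 to 270, y -60 to 90, top at z 75 mm). It covers the carriage's tail and the spring buffer, which cannot be seen and which stops the carriage when pushed back. The buffer starts to yield at 5 N, stiffens by 0.4 N per mm and bottoms after 9 mm
- jaw: the fixed blue jaw of the fixture; same origin and axes as the fixture. It spans x -25 to 0, y -45 to 45, and its top is at z 66 mm
- carriage: loose heat-sink assembly in the channel, 120 mm long, 56 wide, 0.55 to 0.75 kg: finned aluminium, end plates 46 mm high, green board on top (at 38 mm). Origin at the foot of its front face (towards the jaw), mid-width, on the channel floor; x points along it, away from the jaw. It slides with about 1 to 3 N and stays where left. At the start its front face is 4 to 10 mm from the jaw
- push_tab (a point): point on the front (jaw side) face of the carriage's orange upright tab, mid-width, 60 mm above the carriage's underside and 33 mm behind its front face. The tab is 46 mm wide, 6 mm thick, and stands from 38 to 72 mm above the underside; push it away from the jaw
- rack: blue plastic rack, fixed to the bench, in which the four plates hang 34 mm apart along its x axis. Origin on the bench at its centre, z up. Two walls as in the fixture, inner faces at y = -31 and +31 mm, 14 mm thick, tops at z 57 mm, x -90 to 90 mm
- multimeter: bystander: yellow multimeter lying flat, 150 x 80 x 42 mm, origin under its centre
- solder_spool: bystander: grey spool standing upright, 60 mm diameter, 50 mm high, origin under its centre
- parts_tray: bystander: black divided tray, 120 x 160 x 35 mm, origin under its centre
- plate0: spacer plate: brass blade, red grip tab on top. Origin at the centre of its bottom edge, z up, x across its thickness (14 mm), y along its width. Blade 56 mm wide, z 0 to 40, its lowest 24 mm tapering to a 4 mm thick edge; ears 86 mm wide at z 40 to 52, by which it hangs upright on two walls, 5 mm clear below its edge. 0.13 kg
- tab0 (a point): centre of the red grip tab of plate0, 69 mm above its bottom edge; plate's axes. The tab is 30 mm wide (y, grip it this way), 14 mm thick (x), 52 to 86 mm above the plate's bottom edge, with a narrower 4 mm cap above
- plate1: spacer plate like plate0 in every way
- tab1 (a point): centre of the red grip tab of plate1, as tab0
- plate2: spacer plate like plate0 in every way
- tab2 (a point): centre of the red grip tab of plate2, as tab0
- plate3: spacer plate like plate0 in every way
- tab3 (a point): centre of the red grip tab of plate3, as tab0
Not all that is in view belongs to the job. What is shaped like the plate1 but pink or turquoise is not meant.

How it is judged:
By the outcome, as a careful person would: the job done as asked, in the order asked, and still so for the second after the job is handed in, with the robot touching nothing.
It also fails if it takes over 72 s, if anything falls off the work surface, if the arm or the gripper's body presses on something with over 40 N, if the wrist force passes 120 N, or if a joint passes its speed limit or range.

ROBOT

A 6-joint arm with a two-finger parallel gripper is mounted at the origin on the work surface. World frame = base frame: x ahead of the robot, y to its left, z up, the work surface at z = 0. Lengths are in mm, angles in rad, forces in N, time in s.
With the tool pointing down it reaches from about 350 to 875 mm from the base axis. Payload 4.2 kg.
Tool frame: the origin (TCP) lies midway between the tips of the shut fingers; the grasp point (between the pads) lies 19 mm behind it; z points along the fingers, y is the line along which they close (so a half turn about z gives the same grasp; the last joint's range is limited). The gripper opens to 85 mm and grips with 20 to 120 N. Pads are 22 mm wide; open, the fingers measure 114 mm over their backs; the gripper's body (76 mm by 85 mm) begins 54 mm behind the grasp point. The pads swing forward as they close: fully open they stand 13 mm farther back than shut.
Start: joints at [1.415, 0.385, 0.008, 0, -1.194, -0.259], TCP at [251.846, 571.99, 231.312] pointing down, gripper open.
Joint ranges: [-3.14, 3.14], [-1.21, 2.06], [-1.07, 1.41], [-3.16, 2.05], [-2.99, -0.16], [-3.1, 3.1]. Speed limits (rad/s): [2.79, 2.79, 3.14, 3.14, 3.14, 3.14].

INTERFACE

Orientations are given as a unit quaternion [x, y, z, w].
In Python, from bench import read_state, get_image, job_done gives the robot as it stands.
- The arm moves only by the tool servo_tool, never from a script. Its arguments are lists of equal length, an entry for each row: "rotation": the turn, a rotation vector about the world's x, y, z scaled (see below), a list of three; "slide": the shift along the world's x, y, z scaled (see below), a list of three; "grip": the opening, from -1 (shut) to 1 (fully open). In form: {"rotation": [[rx, ry, rz], ...], "slide": [[tx, ty, tz], ...], "grip": [grip, ...]}. A call has 1 to 8 rows; each row is the pose to reach, as a shift and turn from the pose commanded when the call began, turning the shorter way round; what a row does not reach only later rows make up. The controller multiplies each number of a shift by 0.2 m and each number of a turn by 360 degrees. A row lasts 1/8 s, in which the tool goes at most 62.5 mm and 10.7 degrees, less where a joint would pass 70% of its speed; a pose out of reach is approached as far as the arm can. A call with a number of a shift or a turn outside -1 to 1 is refused whole. A call with a gripper value outside its range is refused whole. The fingers move at their own pace and stop on an object; the grip force is fixed at half the most. Time passes only in rows, so rows that repeat a pose let the fingers close. It gives the time, the measured TCP pose, the force, the opening and the grip force at its end, in the units of the state.
- read_state(): the state, without advancing time (a new reading comes with each control period).
- get_image(name): name is "scene" or "top" or "wrist"; returns a dict with "image" (420x560x3 uint8, red, green, blue), "depth" (420x560 float32, mm along the optical axis (not along the pixel's ray), 0 where there is no reading), "camera_matrix" (3x3 intrinsics, pixels), "rvec" (rotation vector, rad) and "tvec" (3), from world to camera coordinates, as OpenCV has them; the wrist camera has in their place "hand_eye" (4x4, takes a point from camera to tool coordinates, whose origin is the TCP and whose axes are the flange's). Camera axes: x right, y down, z forward; pixel columns grow to the right and rows downward; lengths in mm; the calibration is good to about 2 mm. A picture is of the moment at which its call begins: read the wrist's pose just before it.
- job_done(): hands the job in; it is judged then, once.
The state is a dict: "clock": time; "joints": joint angles; "joint_vel": joint speeds; "joint_efforts": joint torques, N m; "position": TCP position; "ee_rot": TCP orientation; "contact_force": force on the tool from outside, world axes, zero at the start; "wrist_torque": the same for the moment, N m; "gripper_width": finger opening in mm; "grasp_force": force on a finger pad.
Only numpy, scipy, OpenCV 4.12 (cv2) and the standard library are available. Lean on these libraries where they do the work, as an engineer would, in place of code of your own. Each camera call takes 0.05 s, during which the arm holds its last target. There are 200 camera calls.

## Working session

There is one attempt and no reset: what is moved stays moved. The work goes in short steps, Python scripts to look and compute and a tool call to move; the robot and the scene stay as the last step left them, time stands still between calls to the robot, and variables do not carry over. Pictures are saved under pics/ and viewed, at most 10 in all, crops included, and the job is handed in when it is done.

Besides the shell and the picture viewer there is one more tool, called after ">>>" by a JSON object that holds its "fn" and its "kwargs", one argument or row to a line. servo_tool: Moves the arm, as the interface text tells. Shifts and turns lie within -1 to 1; 1 stands for 0.2 m of shift or 360 degrees of turn. Its arguments: {"type":"object","properties":{"rotation":{"type":"array","items":{"type":"array","items":{"type":"number","minimum":-1,"maximum":1}}},"slide":{"type":"array","items":{"type":"array","items":{"type":"number","minimum":-1,"maximum":1}}},"grip":{"type":"array","items":{"type":"number"}}},"required":["rotation","slide","grip"]}

```bash
mkdir -p pics; python3 - <<'E'
from bench import *
import cv2,numpy as np,pickle
s=read_state();print(s)
for n in("scene","top"):
    d=get_image(n);pickle.dump(d,open(n+".pkl","wb"));cv2.imwrite(f"pics/{n}0.png",d["image"][...,::-1])
    R=cv2.Rodrigues(np.array(d["rvec"],float))[0];print(n,-R.T@np.array(d["tvec"]).ravel(),R[2])
E
```

```text
{'clock': 0.0, 'joints': array([ 1.41461416e+00,  3.85584234e-01,  6.61839461e-03, -5.01996407e-04,
       -1.19398277e+00, -2.58574932e-01]), 'joint_vel': array([ 0.00227382, -0.00116923, -0.00106265, -0.00076376,  0.00061499,
        0.00125734]), 'joint_efforts': array([-3.31401461e-04, -3.92283869e+01,  1.88395947e+01,  4.18615535e+00,
       -4.69821956e-03, -3.43527660e-06]), 'position': array([251.61595276, 571.47861838, 230.20151427]), 'ee_rot': array([ 9.78554356e-01, -2.05985825e-01, -1.77912937e-04,  1.08667009e-03]), 'contact_force': array([ 0.5618984 , -0.45900845, -0.31223047]), 'wrist_torque': array([ 0.01368734,  0.02028885, -0.04109276]), 'grasp_force': 0.0, 'gripper_width': 85.10234936302807}
scene [922.26787139 459.74923561 657.59220345] [-0.4066422  -0.63143945 -0.66024718]
top [ 454.1350372   -60.03819876 1280.43566752] [ 0.10448477 -0.00409604 -0.99451805]
```

View pics/scene0.png

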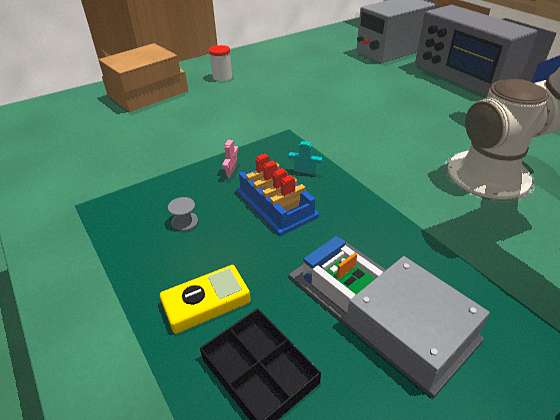

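View pics/top0.png

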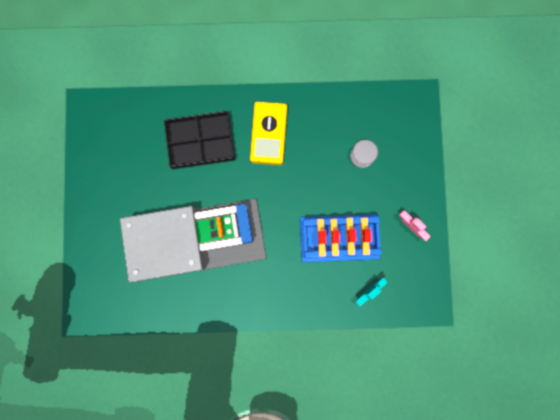

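The scene view shows the candidates. The brass plates with red tabs in the blue rack are at scene (263,165) to (288,185) and top (322..367,236). The pink decoy is at scene (230,158) and top (415,225), and the turquoise one at scene (305,157) and top (371,291). I choose the red tabs in the rack. The fixture has its jaw at top (245,225), the orange tab at (220,227) and the hood at (160,243).

```bash
cat > h.py <<'E'
import cv2,numpy as np,pickle
from scipy.spatial.transform import Rotation as Ro
def cam(d,s=None):
    K=np.array(d["camera_matrix"],float)
    if "hand_eye" in d:
        H=np.array(d["hand_eye"],float);Rt=Ro.from_quat(s["ee_rot"]).as_matrix()
        return K,Rt@H[:3,:3],Rt@H[:3,3]+s["position"]
    R=cv2.Rodrigues(np.array(d["rvec"],float))[0];return K,R.T,-R.T@np.array(d["tvec"],float).ravel()
def ray(d,uv,z,s=None):
    K,R,c=cam(d,s);uv=np.atleast_2d(uv).astype(float)
    v=(R@np.linalg.inv(K)@np.c_[uv,np.ones(len(uv))].T).T
    return c+v*((z-c[2])/v[:,2])[:,None]
def cloud(d,s=None):
    K,R,c=cam(d,s);h,w=d["depth"].shape;u,v=np.meshgrid(np.arange(w),np.arange(h))
    p=np.stack([u,v,np.ones_like(u)],-1)@np.linalg.inv(K).T*d["depth"][...,None]
    return p@R.T+c
def hsv(d):return cv2.cvtColor(d["image"],cv2.COLOR_RGB2HSV)
def mask(d,n):
    H=hsv(d);r={"red":(0,5),"orange":(7,16),"blue":(103,118),"brass":(15,25)}[n]
    m=cv2.inRange(H,(r[0],140,80),(r[1],255,255))
    if n=="red":m|=cv2.inRange(H,(174,140,80),(180,255,255))
    return m
def blobs(m,a=12):
    n,l,st,ce=cv2.connectedComponentsWithStats(m)
    return [(ce[i],st[i,4],l==i) for i in range(1,n) if st[i,4]>=a]
E
python3 - <<'E'
from h import *
for n in("top","scene"):
    d=pickle.load(open(n+".pkl","rb"));P=cloud(d)
    print(n,d["camera_matrix"][0])
    for c in("red","orange","blue"):
        for ce,a,m in blobs(mask(d,c)):
            q=P[m];q=q[d["depth"][m]>0]
            zt=np.percentile(q[:,2],95);t=q[q[:,2]>zt-6]
            (cx,cy),(w,h),an=cv2.minAreaRect(t[:,:2].astype(np.float32))
            print(c,ce.round(),a,"ztop",zt.round(),"mean",t.mean(0).round(1),"rect",np.round([cx,cy,w,h,an],1))
d=pickle.load(open("top.pkl","rb"));P=cloud(d);H=hsv(d)
m=((P[...,2]>68)&(P[...,2]<82)&(H[...,1]<60)&(d["depth"]>0)).astype(np.uint8)
for ce,a,mm in blobs(m,800):print("hood",ce,a,cv2.minAreaRect(P[mm][:,:2].astype(np.float32)),np.median(P[mm][:,2]))
E
```

```text
top [518.34726545   0.         281.03018219]
red [351. 235.] 75 ztop 110.0 mean [ 511.6 -223.8  107.1] rect [ 511.7 -224.6   10.7   22.8   90. ]
red [367. 235.] 77 ztop 109.0 mean [ 511.7 -259.1  106.7] rect [ 510.5 -258.7   27.4   11.     6. ]
red [322. 236.] 83 ztop 110.0 mean [ 510.7 -156.8  106.8] rect [ 510.1 -157.    11.5   25.    88.1]
red [335. 236.] 80 ztop 109.0 mean [ 510.5 -187.4  106.4] rect [ 510.3 -187.2   27.1   11.1    2.7]
orange [221. 227.] 20 ztop 86.0 mean [537.9  75.3  82.8] rect [536.9  75.1  32.9   1.7   8.8]
orange [349. 230.] 14 ztop 103.0 mean [ 527.  -222.4  102.3] rect [ 526.7 -222.9    4.4    2.5   87. ]
orange [363. 235.] 33 ztop 103.0 mean [ 515.3 -256.4  101.5] rect [ 512.4 -256.     5.8   29.8   86.4]
blue [244. 223.] 418 ztop 69.0 mean [548.6  23.3  66. ] rect [549.5  23.3  88.7  24.5   8.7]
blue [337. 239.] 2004 ztop 58.0 mean [ 512.6 -205.7   56.6] rect [ 511.8 -206.7   89.9  177.9    1. ]
scene [431.81592163   0.         281.49790957]
red [366.  41.] 25 ztop 68.0 mean [-257.5 -755.4   66.3] rect [-259.3 -755.1   17.7   19.9   71. ]
red [219.  50.
[... 3707 characters left out ...]
ect [ 436.7 -892.7    5.3   19.9   16.7]
orange [107.  90.] 15 ztop 37.0 mean [  667.2 -1003.9    34.8] rect [  667.6 -1003.6    10.6     1.9    89.2]
orange [347. 265.] 241 ztop 84.0 mean [539.6  80.8  82.5] rect [539.5  80.3  46.3   6.4   9.4]
blue [546.  69.] 346 ztop -24.0 mean [-851.  -336.7  -26.2] rect [-866.7 -346.9  142.2   63.9   18.2]
blue [277. 208.] 1896 ztop 57.0 mean [ 529.1 -176.9   56.2] rect [ 509.7 -204.8   90.4  180.9    1.2]
blue [325. 252.] 567 ztop 67.0 mean [549.3  26.7  65.7] rect [547.6  25.7  91.   26.3   7.8]
hood [160.81975625 243.2734659 ] 4677 ((506.8161926269531, 216.83042907714844), (150.42645263671875, 170.8037567138672), 8.180771827697754) 74.06738516510472
```

>>> {"fn": "servo_tool", "kwargs": {
  "rotation": [
    [0,0,-0.02],
    [0,0,-0.04],
    [0,0,-0.06],
    [0,0,-0.08],
    [0,0,-0.08]
  ],
  "slide": [
    [0.125,-0.225,0],
    [0.25,-0.45,0],
    [0.375,-0.675,0],
    [0.5,-0.9,0],
    [0.5,-0.9,0]
  ],
  "grip": [-1,-1,-1,-1,-1]
}}

```text
clock: 0.72
position: [352.7, 389.0, 231.2]
ee_rot: [0.896, -0.445, -0.0, 0.001]
contact_force: [-0.4, -0.2, -0.9]
gripper_width: -0.1
grasp_force: 0.0
```

>>> {"fn": "servo_tool", "kwargs": {
  "rotation": [
    [0,0,-0.02],
    [0,0,-0.04],
    [0,0,-0.06],
    [0,0,-0.081],
    [0,0,-0.081]
  ],
  "slide": [
    [0.125,-0.225,0],
    [0.25,-0.45,0],
    [0.375,-0.675,0],
    [0.5,-0.9,0],
    [0.5,-0.9,0]
  ],
  "grip": [-1,-1,-1,-1,-1]
}}

```text
clock: 1.35
position: [452.7, 210.1, 231.0]
ee_rot: [0.755, -0.656, -0.0, 0.0]
contact_force: [0.4, -0.1, -0.7]
gripper_width: 0.1
grasp_force: 0.0
```

>>> {"fn": "servo_tool", "kwargs": {
  "rotation": [
    [0,0,0],
    [0,0,0],
    [0,0,0],
    [0,0,0],
    [0,0,0]
  ],
  "slide": [
    [0.15,-0.24,0],
    [0.3,-0.48,0],
    [0.46,-0.77,0],
    [0.46,-0.77,0],
    [0.46,-0.77,0]
  ],
  "grip": [-1,-1,-1,-1,-1]
}}

```text
clock: 1.98
position: [543.8, 58.8, 230.8]
ee_rot: [0.757, -0.654, -0.0, 0.0]
contact_force: [0.1, 0.2, 0.1]
gripper_width: -0.1
grasp_force: 0.0
```

```bash
python3 - <<'E'
from h import *
from bench import *
s=read_state();d=get_image("wrist");pickle.dump((d,s),open("w1.pkl","wb"))
cv2.imwrite("pics/w1.png",d["image"][...,::-1])
print(s["clock"],s["position"],Ro.from_quat(s["ee_rot"]).as_matrix().round(3),d["hand_eye"])
P=cloud(d,s)
for c in("orange","blue"):
    for ce,a,m in blobs(mask(d,c),300):
        q=P[m];q=q[d["depth"][m]>0];zt=np.percentile(q[:,2],95);t=q[q[:,2]>zt-5]
        print(c,ce.round(),a,zt.round(1),t.mean(0).round(1),cv2.minAreaRect(t[:,:2].astype(np.float32)))
E
```

```text
1.975 [543.77031402  58.75758347 230.78809913] [[ 0.145 -0.989 -0.001]
 [-0.989 -0.145  0.   ]
 [-0.     0.001 -1.   ]] [[-3.85643537e-04 -9.63821378e-01 -2.66548687e-01  6.69581352e+01]
 [ 9.99999907e-01 -4.23558741e-04  8.47555046e-05 -3.37132735e-02]
 [-1.94588194e-04 -2.66548629e-01  9.63821451e-01 -1.43769368e+02]
 [ 0.00000000e+00  0.00000000e+00  0.00000000e+00  1.00000000e+00]]
orange [283. 215.] 560 85.9 [540.   79.1  84.7] ((539.6343383789062, 79.29328918457031), (44.52854537963867, 5.391515254974365), 8.456875801086426)
blue [342.  22.] 1990 54.8 [ 499.1 -120.8   54.8] ((509.28106689453125, -127.06681823730469), (89.03914642333984, 23.76016616821289), 0.9436071515083313)
blue [334.  40.] 331 13.5 [ 510.3 -111.2   11.5] ((509.98968505859375, -111.39483642578125), (106.93376922607422, 2.4914636611938477), 0.6902852654457092)
blue [278. 161.] 975 68.3 [555.5  25.7  67.2] ((548.0086669921875, 25.2884464263916), (89.52128601074219, 23.86690330505371), 8.191764831542969)
```

View pics/w1.png

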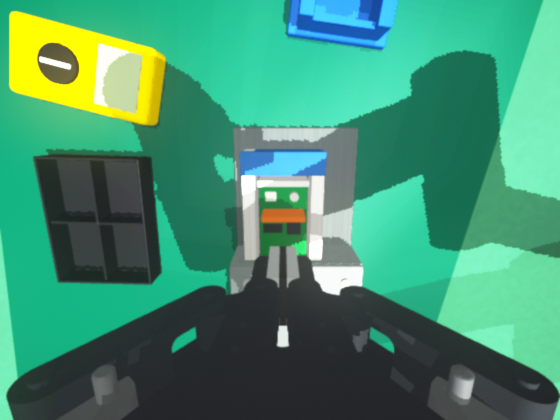

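Wrist view: the jaw is at (283,162), the orange tab at (283,215), and the shut fingers sit over the channel behind it. The tab's front face is about 39 mm behind the jaw face, so the carriage stands about 6 mm off the jaw. Next I descend in front of the tab and push.

>>> {"fn": "servo_tool", "kwargs": {
  "rotation": [
    [0,0,0],
    [0,0,0],
    [0,0,0],
    [0,0,0],
    [0,0,0],
    [0,0,0]
  ],
  "slide": [
    [0,0,-0.2],
    [0,0,-0.45],
    [0,0,-0.7],
    [0,0,-0.8],
    [0,0,-0.83],
    [0,0,-0.83]
  ],
  "grip": [-1,-1,-1,-1,-1,-1]
}}

```text
clock: 2.78
position: [544.1, 59.2, 65.9]
ee_rot: [0.757, -0.653, 0.0, -0.0]
contact_force: [-0.0, 0.4, 0.2]
gripper_width: -0.0
grasp_force: 0.0
```

>>> {"fn": "servo_tool", "kwargs": {
  "rotation": [
    [0,0,0],
    [0,0,0],
    [0,0,0],
    [0,0,0],
    [0,0,0],
    [0,0,0],
    [0,0,0],
    [0,0,0]
  ],
  "slide": [
    [-0.0014,0.01,0],
    [-0.003,0.02,0],
    [-0.0044,0.03,0],
    [-0.006,0.04,0],
    [-0.0073,0.05,0],
    [-0.0087,0.06,0],
    [-0.0102,0.07,0],
    [-0.0116,0.08,0]
  ],
  "grip": [-1,-1,-1,-1,-1,-1,-1,-1]
}}

```text
clock: 3.78
position: [541.7, 73.9, 65.6]
ee_rot: [0.756, -0.654, 0.0, -0.0]
contact_force: [0.7, -4.5, 3.2]
gripper_width: -0.0
grasp_force: 2.1
```

>>> {"fn": "servo_tool", "kwargs": {
  "rotation": [
    [0,0,0],
    [0,0,0],
    [0,0,0],
    [0,0,0]
  ],
  "slide": [
    [-0.0014,0.008,0],
    [-0.0022,0.015,0],
    [-0.0022,0.015,0],
    [-0.0022,0.015,0]
  ],
  "grip": [-1,-1,-1,-1]
}}

```text
clock: 4.28
position: [541.1, 77.2, 65.2]
ee_rot: [0.756, -0.654, -0.0, -0.0]
contact_force: [0.1, -2.7, 2.0]
gripper_width: -0.4
grasp_force: 1.2
```

>>> {"fn": "servo_tool", "kwargs": {
  "rotation": [
    [0,0,0],
    [0,0,0],
    [0,0,0],
    [0,0,0]
  ],
  "slide": [
    [-0.0014,0.01,0],
    [-0.003,0.02,0],
    [-0.003,0.02,0],
    [-0.003,0.02,0]
  ],
  "grip": [-1,-1,-1,-1]
}}

```text
clock: 4.78
position: [540.3, 81.2, 65.2]
ee_rot: [0.756, -0.654, -0.0, 0.0]
contact_force: [0.1, -1.8, 1.2]
gripper_width: 0.1
grasp_force: 0.8
```

>>> {"fn": "servo_tool", "kwargs": {
  "rotation": [
    [0,0,0],
    [0,0,0],
    [0,0,0],
    [0,0,0]
  ],
  "slide": [
    [-0.0014,0.01,0],
    [-0.003,0.02,0],
    [-0.003,0.02,0],
    [-0.003,0.02,0]
  ],
  "grip": [-1,-1,-1,-1]
}}

```text
clock: 5.28
position: [539.7, 85.2, 65.2]
ee_rot: [0.756, -0.654, -0.0, 0.0]
contact_force: [-0.2, -1.2, 0.2]
gripper_width: 0.0
grasp_force: 0.6
```

>>> {"fn": "servo_tool", "kwargs": {
  "rotation": [
    [0,0,0],
    [0,0,0],
    [0,0,0],
    [0,0,0]
  ],
  "slide": [
    [-0.0014,0.01,0],
    [-0.003,0.02,0],
    [-0.003,0.02,0],
    [-0.003,0.02,0]
  ],
  "grip": [-1,-1,-1,-1]
}}

```text
clock: 5.78
position: [539.2, 89.2, 65.2]
ee_rot: [0.756, -0.654, -0.0, -0.0]
contact_force: [0.1, -0.1, -0.5]
gripper_width: 0.2
grasp_force: 0.4
```

>>> {"fn": "servo_tool", "kwargs": {
  "rotation": [
    [0,0,0],
    [0,0,0],
    [0,0,0],
    [0,0,0]
  ],
  "slide": [
    [-0.0014,0.008,0],
    [-0.0022,0.015,0],
    [-0.0037,0.025,0],
    [-0.0037,0.025,0]
  ],
  "grip": [-1,-1,-1,-1]
}}

```text
clock: 6.28
position: [538.5, 94.3, 65.3]
ee_rot: [0.756, -0.654, -0.0, -0.0]
contact_force: [1.3, -1.3, -0.5]
gripper_width: 0.2
grasp_force: 0.5
```

>>> {"fn": "servo_tool", "kwargs": {
  "rotation": [
    [0,0,0],
    [0,0,0],
    [0,0,0]
  ],
  "slide": [
    [-0.0011,0.0075,0],
    [-0.0022,0.015,0],
    [-0.0022,0.015,0]
  ],
  "grip": [-1,-1,-1]
}}

```text
clock: 6.65
position: [537.9, 96.3, 65.3]
ee_rot: [0.756, -0.654, 0.0, 0.001]
contact_force: [0.7, -5.2, -1.8]
gripper_width: -0.2
grasp_force: 2.5
```

>>> {"fn": "servo_tool", "kwargs": {
  "rotation": [
    [0,0,0],
    [0,0,0],
    [0,0,0]
  ],
  "slide": [
    [-0.0007,0.005,0],
    [-0.0015,0.01,0],
    [-0.0015,0.01,0]
  ],
  "grip": [-1,-1,-1]
}}

```text
clock: 7.02
position: [537.6, 97.6, 65.3]
ee_rot: [0.756, -0.654, 0.0, 0.001]
contact_force: [3.0, -6.2, -1.2]
gripper_width: -0.0
grasp_force: 3.7
```

The buffer is felt: about 7 N, with the carriage about 38 mm from the jaw, so two plates go in loosely and the third tightly. I back off, lift and look.

>>> {"fn": "servo_tool", "kwargs": {
  "rotation": [
    [0,0,0],
    [0,0,0],
    [0,0,0],
    [0,0,0],
    [0,0,0],
    [0,0,0],
    [0,0,0]
  ],
  "slide": [
    [0.003,-0.02,0],
    [0.007,-0.05,0],
    [0.007,-0.05,0.2],
    [0.007,-0.1,0.5],
    [0.007,-0.2,0.75],
    [0.007,-0.2,0.75],
    [0.007,-0.2,0.75]
  ],
  "grip": [-1,-1,-1,-1,-1,-1,-1]
}}

```text
clock: 7.9
position: [538.9, 59.1, 215.2]
ee_rot: [0.756, -0.654, -0.0, -0.0]
contact_force: [-0.2, 0.2, -1.3]
gripper_width: 0.4
grasp_force: 0.0
```

```bash
cat > look.py <<'E'
from h import *
from bench import *
import sys
def look(n,cols=("orange","blue","red"),a0=150):
    s=read_state();d=get_image("wrist");pickle.dump((d,s),open(n+".pkl","wb"))
    cv2.imwrite(f"pics/{n}.png",d["image"][...,::-1])
    print(s["clock"],s["position"].round(1),s["contact_force"].round(1))
    P=cloud(d,s)
    for c in cols:
        for ce,a,m in blobs(mask(d,c),a0):
            q=P[m];q=q[d["depth"][m]>0];zt=np.percentile(q[:,2],95);t=q[q[:,2]>zt-5]
            r=cv2.minAreaRect(t[:,:2].astype(np.float32))
            print(c,ce.round(),a,"z",zt.round(1),t.mean(0).round(1),"rect",np.round([*r[0],*r[1],r[2]],1))
if __name__=="__main__":look(sys.argv[1])
E
python3 look.py w2
```

```text
7.9 [538.9  59.1 215.2] [-0.2  0.2 -1.3]
orange [277. 244.] 484 z 85.5 [543.3 107.7  90.1] rect [540.8  81.   43.7  63.7  10.2]
blue [338.  21.] 2470 z 53.3 [ 501.1 -118.3   53.7] rect [ 509.5 -123.7   88.6   16.8    1. ]
blue [258. 160.] 1179 z 68.3 [570.9  26.6  67.1] rect [553.8  25.8  78.   24.4   8.4]
blue [314. 171.] 174 z 68.0 [512.1  27.2  67. ] rect [513.7  30.1  31.2  11.8  36.9]
```

>>> {"fn": "servo_tool", "kwargs": {
  "rotation": [
    [0,0,-0.005],
    [0,0,-0.01],
    [0,0,-0.0205],
    [0,0,-0.0205],
    [0,0,-0.0205]
  ],
  "slide": [
    [-0.04,-0.25,0.02],
    [-0.08,-0.5,0.05],
    [-0.14,-0.75,0.07],
    [-0.14,-0.8,0.07],
    [-0.14,-0.8,0.07]
  ],
  "grip": [0.4,0.4,0.4,0.4,0.4]
}}

```text
clock: 8.57
position: [510.9, -101.2, 228.1]
ee_rot: [0.712, -0.702, -0.001, 0.001]
contact_force: [0.4, -0.4, 0.0]
gripper_width: 59.7
grasp_force: 0.0
```

```bash
python3 look.py w3
```

```text
8.575 [ 510.9 -101.2  228.1] [ 0.4 -0.4  0. ]
blue [281. 103.] 7329 z 59.0 [ 510.3 -203.3   58.1] rect [ 510.1 -200.9   90.2  169.1    0.9]
blue [252. 291.] 2320 z 68.1 [543.4  22.3  68.7] rect [528.9 -11.7 140.1  75.3  70.3]
red [285.  16.] 1199 z 109.0 [ 510.4 -258.6  107.6] rect [ 5.104e+02 -2.588e+02  2.950e+01  1.400e+01  4.000e-01]
red [284.  63.] 841 z 109.2 [ 511.4 -223.8  107.8] rect [ 5.111e+02 -2.240e+02  2.820e+01  1.320e+01  4.000e-01]
red [284. 108.] 598 z 109.2 [ 510.7 -186.7  107.8] rect [ 5.102e+02 -1.869e+02  2.830e+01  1.390e+01  1.000e-01]
red [284. 144.] 517 z 109.2 [ 509.8 -156.7  108. ] rect [ 510.1 -156.6   28.6   12.2    1.2]
```

View pics/w3.png

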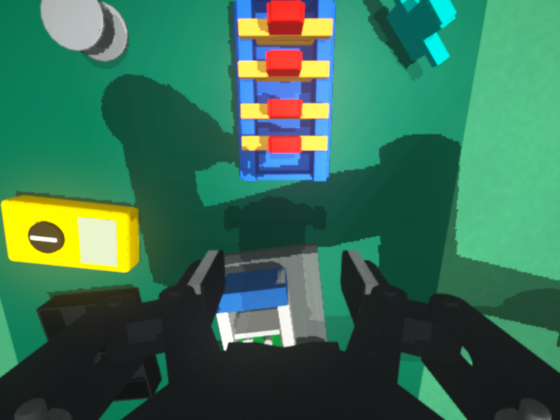

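Wrist view: the four red tabs of the brass plates are at (284,144), (284,108), (284,63) and (285,16), and the turquoise decoy is off to the right at (420,20). I take the nearest plate, at (510,-156.6).

>>> {"fn": "servo_tool", "kwargs": {
  "rotation": [
    [0,0,0],
    [0,0,0],
    [0,0,0],
    [0,0,0],
    [0,0,0],
    [0,0,0],
    [0,0,0],
    [0,0,0]
  ],
  "slide": [
    [-0.004,-0.2,-0.1],
    [-0.004,-0.277,-0.35],
    [-0.004,-0.277,-0.6],
    [-0.004,-0.277,-0.72],
    [-0.004,-0.277,-0.765],
    [-0.004,-0.277,-0.765],
    [-0.004,-0.277,-0.765],
    [-0.004,-0.277,-0.765]
  ],
  "grip": [0.4,0.4,0.4,0.4,0.4,0.4,-1,-1]
}}

```text
clock: 9.62
position: [511.4, -156.4, 77.9]
ee_rot: [0.713, -0.701, 0.001, -0.001]
contact_force: [0.1, 0.5, -1.4]
gripper_width: 28.9
grasp_force: 59.2
```

>>> {"fn": "servo_tool", "kwargs": {
  "rotation": [
    [0,0,0],
    [0,0,0],
    [0,0,0]
  ],
  "slide": [
    [0,0,0],
    [0,0,0],
    [0,0,0]
  ],
  "grip": [-1,-1,-1]
}}

```text
clock: 10.0
position: [511.4, -156.4, 77.8]
ee_rot: [0.713, -0.701, 0.001, -0.001]
contact_force: [-0.5, 0.9, 5.9]
gripper_width: 28.9
grasp_force: 60.0
```

>>> {"fn": "servo_tool", "kwargs": {
  "rotation": [
    [0,0,0],
    [0,0,0],
    [0,0,0],
    [0,0,0.005],
    [0,0,0.012],
    [0,0,0.0205],
    [0,0,0.0205],
    [0,0,0.0205]
  ],
  "slide": [
    [0,0,0.1],
    [0,0,0.25],
    [0,0,0.45],
    [0.03,0.15,0.5],
    [0.06,0.4,0.5],
    [0.1,0.65,0.5],
    [0.16,0.8,0.5],
    [0.16,0.8,0.5]
  ],
  "grip": [-1,-1,-1,-1,-1,-1,-1,-1]
}}

```text
clock: 11.0
position: [542.6, 5.4, 175.9]
ee_rot: [0.757, -0.653, -0.0, -0.0]
contact_force: [0.5, 0.1, -1.0]
gripper_width: 28.6
grasp_force: 59.5
```

>>> {"fn": "servo_tool", "kwargs": {
  "rotation": [
    [0,0,0],
    [0,0,0],
    [0,0,0]
  ],
  "slide": [
    [0,0.22,0],
    [0,0.22,0],
    [0,0.22,0]
  ],
  "grip": [-1,-1,-1]
}}

```text
clock: 11.38
position: [541.8, 46.7, 176.0]
ee_rot: [0.756, -0.654, -0.0, 0.0]
contact_force: [-0.1, -0.1, -2.2]
gripper_width: 28.7
grasp_force: 59.5
```

```bash
python3 look.py w4
```

```text
11.375 [541.8  46.7 176. ] [-0.1 -0.1 -2.2]
blue [348.  19.] 2404 z 54.1 [ 501.3 -118.1   53.8] rect [ 509.4 -122.7   88.6   15.2    1. ]
blue [339.  37.] 454 z 13.3 [ 510.6 -111.2   11.2] rect [ 509.5 -111.2    4.9  108.    89.2]
blue [273. 182.] 2761 z 68.3 [553.7  26.6  67.1] rect [548.3  25.1  89.3  24.7   8.3]
red [282. 274.] 3643 z 207.0 [542.1  45.4 205.7] rect [542.   46.1  29.1  14.7   9.4]
```

View pics/w4.png

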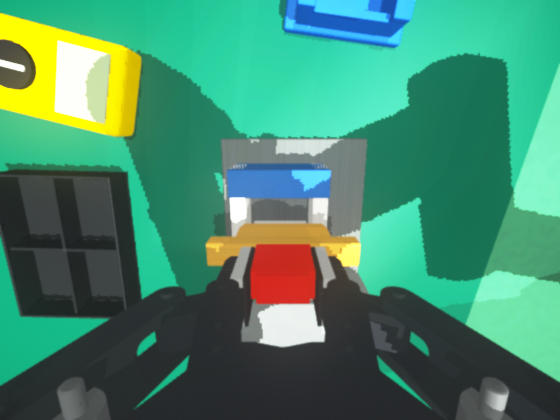

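Plate 1 hangs upright in the gripper, with its tab at (282,274) and the jaw at (278,182). The tool is 3 mm off mid-channel, so I correct that and lower.

>>> {"fn": "servo_tool", "kwargs": {
  "rotation": [
    [0,0,0],
    [0,0,0],
    [0,0,0],
    [0,0,0],
    [0,0,0],
    [0,0,0],
    [0,0,0]
  ],
  "slide": [
    [0.01,0.009,-0.05],
    [0.015,0.009,-0.15],
    [0.015,0.009,-0.25],
    [0.015,0.009,-0.32],
    [0.015,0.009,-0.39],
    [0.015,0.009,-0.44],
    [0.015,0.009,-0.44]
  ],
  "grip": [-1,-1,-1,-1,-1,-1,-1]
}}

```text
clock: 12.3
position: [545.0, 49.2, 87.5]
ee_rot: [0.756, -0.654, -0.0, 0.001]
contact_force: [-0.2, -1.1, -0.5]
gripper_width: 28.9
grasp_force: 59.5
```

>>> {"fn": "servo_tool", "kwargs": {
  "rotation": [
    [0,0,0],
    [0,0,0],
    [0,0,0],
    [0,0,0]
  ],
  "slide": [
    [0,0,-0.025],
    [0,0,-0.045],
    [0,0,-0.055],
    [0,0,-0.055]
  ],
  "grip": [-1,-1,-1,-1]
}}

```text
clock: 12.8
position: [545.6, 49.5, 77.9]
ee_rot: [0.756, -0.654, 0.0, -0.0]
contact_force: [-1.1, -0.1, 0.7]
gripper_width: 28.6
grasp_force: 59.8
```

>>> {"fn": "servo_tool", "kwargs": {
  "rotation": [
    [0,0,0],
    [0,0,0],
    [0,0,0],
    [0,0,0]
  ],
  "slide": [
    [0.001,-0.01,0],
    [0.0025,-0.018,0],
    [0.0025,-0.018,0],
    [0.0025,-0.018,0]
  ],
  "grip": [-1,-1,-1,-1]
}}

```text
clock: 13.3
position: [546.6, 45.9, 77.8]
ee_rot: [0.756, -0.654, 0.001, -0.001]
contact_force: [-0.2, 1.4, 4.5]
gripper_width: 28.8
grasp_force: 60.0
```

>>> {"fn": "servo_tool", "kwargs": {
  "rotation": [
    [0,0,0],
    [0,0,0],
    [0,0,0]
  ],
  "slide": [
    [0.0007,-0.005,0],
    [0.0007,-0.005,0],
    [0.0007,-0.005,0]
  ],
  "grip": [-1,-1,-1]
}}

```text
clock: 13.68
position: [546.7, 45.1, 77.8]
ee_rot: [0.756, -0.654, 0.0, -0.001]
contact_force: [-0.4, 1.8, 5.7]
gripper_width: 29.3
grasp_force: 60.2
```

>>> {"fn": "servo_tool", "kwargs": {
  "rotation": [
    [0,0,0],
    [0,0,0],
    [0,0,0]
  ],
  "slide": [
    [0.0007,-0.005,0],
    [0.0007,-0.005,0],
    [0.0007,-0.005,0]
  ],
  "grip": [-1,-1,-1]
}}

```text
clock: 14.05
position: [546.7, 44.8, 77.8]
ee_rot: [0.756, -0.654, 0.0, -0.001]
contact_force: [-1.5, 5.4, 6.1]
gripper_width: 28.8
grasp_force: 60.4
```

>>> {"fn": "servo_tool", "kwargs": {
  "rotation": [
    [0,0,0],
    [0,0,0],
    [0,0,0],
    [0,0,0],
    [0,0,0],
    [0,0,-0.007],
    [0,0,-0.014],
    [0,0,-0.0205]
  ],
  "slide": [
    [0,0.002,0],
    [0,0.002,0],
    [0,0.002,0.05],
    [0,0.002,0.2],
    [0,0.002,0.4],
    [-0.05,-0.25,0.4],
    [-0.1,-0.5,0.4],
    [-0.18,-0.8,0.4]
  ],
  "grip": [0.4,0.4,0.4,0.4,0.4,0.4,0.4,0.4]
}}

```text
clock: 15.05
position: [510.1, -117.5, 158.1]
ee_rot: [0.713, -0.701, 0.001, -0.0]
contact_force: [0.9, -0.1, 0.3]
gripper_width: 59.7
grasp_force: 0.0
```

>>> {"fn": "servo_tool", "kwargs": {
  "rotation": [
    [0,0,0],
    [0,0,0],
    [0,0,0]
  ],
  "slide": [
    [0,-0.3,0],
    [0,-0.33,0],
    [0,-0.33,0]
  ],
  "grip": [0.4,0.4,0.4]
}}

```text
clock: 15.42
position: [509.9, -182.7, 157.5]
ee_rot: [0.712, -0.702, -0.0, -0.0]
contact_force: [-0.4, 0.0, -0.8]
gripper_width: 59.5
grasp_force: 0.0
```

```bash
python3 - <<'E'
from h import *
from bench import *
d=get_image("scene");pickle.dump(d,open("s2.pkl","wb"));im=d["image"][215:340,270:430]
cv2.imwrite("pics/s2.png",cv2.resize(im,None,fx=4,fy=4)[...,::-1])
d=get_image("top");P=cloud(d)
for c in("orange","red"):
  for ce,a,m in blobs(mask(d,c)):print(c,ce.round(1),a,P[m].mean(0).round(1))
print(read_state()["position"])
E
```

```text
orange [207.8 229.1] 29 [535.5 105.9  80.7]
[ 510.20817254 -181.41691439  157.45396371]
```

View pics/s2.png

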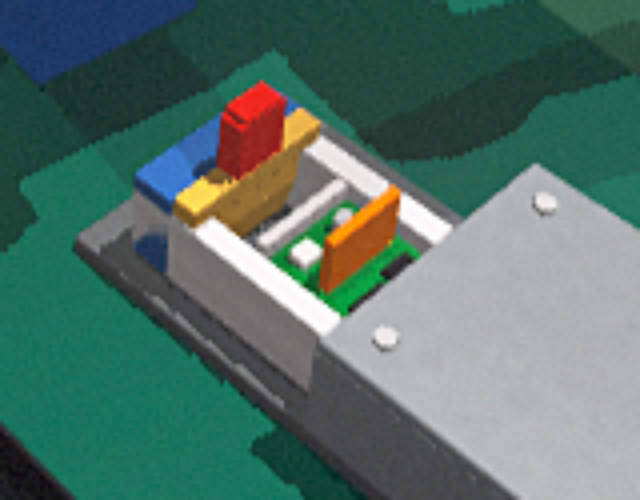

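The crop shows plate 1 seated by its ears against the jaw, with the carriage pushed back (orange tab at (360,240)). Now plate 2.

>>> {"fn": "servo_tool", "kwargs": {
  "rotation": [
    [0,0,0],
    [0,0,0],
    [0,0,0],
    [0,0,0],
    [0,0,0],
    [0,0,0],
    [0,0,0],
    [0,0,0]
  ],
  "slide": [
    [0,0,-0.15],
    [0,0,-0.3],
    [0,0,-0.38],
    [0,0,-0.4],
    [0,0,-0.4],
    [0,0,-0.4],
    [0,0,-0.4],
    [0,0,-0.4]
  ],
  "grip": [0.4,0.4,0.4,0.4,0.4,-1,-1,-1]
}}

```text
clock: 16.52
position: [511.0, -182.3, 78.4]
ee_rot: [0.713, -0.701, 0.001, -0.001]
contact_force: [-0.4, 0.8, 4.2]
gripper_width: 28.7
grasp_force: 59.8
```

>>> {"fn": "servo_tool", "kwargs": {
  "rotation": [
    [0,0,0],
    [0,0,0],
    [0,0,0],
    [0,0,0],
    [0,0,0],
    [0,0,0.007],
    [0,0,0.014],
    [0,0,0.0205]
  ],
  "slide": [
    [0,0,0],
    [0,0,0],
    [0,0,0.1],
    [0,0,0.25],
    [0,0,0.45],
    [0.05,0.25,0.5],
    [0.1,0.5,0.5],
    [0.16,0.75,0.5]
  ],
  "grip": [-1,-1,-1,-1,-1,-1,-1,-1]
}}

```text
clock: 17.52
position: [541.6, -31.0, 177.0]
ee_rot: [0.756, -0.654, -0.0, 0.0]
contact_force: [0.8, -0.3, -1.5]
gripper_width: 28.9
grasp_force: 59.5
```

>>> {"fn": "servo_tool", "kwargs": {
  "rotation": [
    [0,0,0],
    [0,0,0],
    [0,0,0],
    [0,0,0]
  ],
  "slide": [
    [0,0.25,0],
    [0,0.48,0],
    [0,0.48,0],
    [0,0.48,0]
  ],
  "grip": [-1,-1,-1,-1]
}}

```text
clock: 18.02
position: [541.5, 63.6, 176.6]
ee_rot: [0.756, -0.654, -0.001, 0.001]
contact_force: [-0.4, -0.5, -1.7]
gripper_width: 28.9
grasp_force: 59.5
```

```bash
python3 look.py w5
```

```text
18.025 [541.5  63.6 176.6] [-0.4 -0.5 -1.7]
blue [354.  10.] 2138 z 40.9 [ 479.5 -116.3   41.1] rect [ 486.  -116.3   43.2    1.7    1.3]
blue [264. 163.] 1962 z 68.2 [564.   27.2  67.1] rect [548.6  25.1  89.   24.1   8.4]
red [280. 193.] 981 z 109.0 [546.6  44.7 107.7] rect [546.8  45.   28.8  14.2   8.7]
red [283. 264.] 3582 z 207.0 [542.5  57.6 205.7] rect [542.3  58.2  29.5  14.8   9. ]
```

View pics/w5.png

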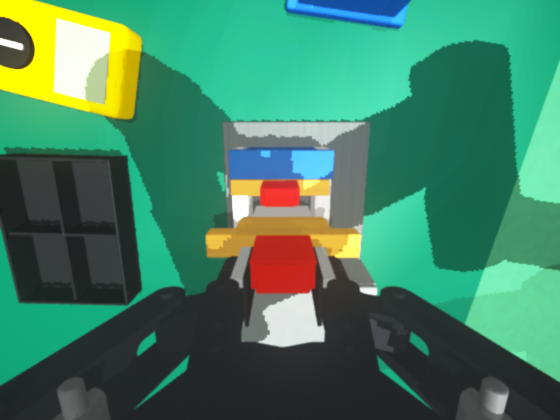

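Wrist view: plate 1's tab is at (280,193) and plate 2, in the gripper, at (283,264). I shift it about (1.3, 3) mm and lower it.

>>> {"fn": "servo_tool", "kwargs": {
  "rotation": [
    [0,0,0],
    [0,0,0],
    [0,0,0],
    [0,0,0],
    [0,0,0],
    [0,0,0],
    [0,0,0]
  ],
  "slide": [
    [0.0065,0.015,-0.05],
    [0.0065,0.015,-0.15],
    [0.0065,0.015,-0.25],
    [0.0065,0.015,-0.32],
    [0.0065,0.015,-0.39],
    [0.0065,0.015,-0.44],
    [0.0065,0.015,-0.44]
  ],
  "grip": [-1,-1,-1,-1,-1,-1,-1]
}}

```text
clock: 18.95
position: [543.1, 66.6, 88.6]
ee_rot: [0.756, -0.654, -0.0, 0.001]
contact_force: [-0.1, 0.1, -1.9]
gripper_width: 28.5
grasp_force: 59.5
```

>>> {"fn": "servo_tool", "kwargs": {
  "rotation": [
    [0,0,0],
    [0,0,0],
    [0,0,0],
    [0,0,0]
  ],
  "slide": [
    [0,0,-0.025],
    [0,0,-0.045],
    [0,0,-0.056],
    [0,0,-0.056]
  ],
  "grip": [-1,-1,-1,-1]
}}

```text
clock: 19.45
position: [543.6, 66.9, 78.4]
ee_rot: [0.756, -0.654, 0.0, -0.0]
contact_force: [-0.0, 0.3, 0.8]
gripper_width: 28.8
grasp_force: 59.7
```

>>> {"fn": "servo_tool", "kwargs": {
  "rotation": [
    [0,0,0],
    [0,0,0],
    [0,0,0],
    [0,0,0]
  ],
  "slide": [
    [0.0007,-0.005,0],
    [0.0015,-0.01,0],
    [0.0015,-0.01,0],
    [0.0015,-0.01,0]
  ],
  "grip": [-1,-1,-1,-1]
}}

```text
clock: 19.95
position: [544.2, 64.9, 78.4]
ee_rot: [0.756, -0.654, 0.0, -0.0]
contact_force: [0.4, 0.6, 0.5]
gripper_width: 29.0
grasp_force: 59.8
```

>>> {"fn": "servo_tool", "kwargs": {
  "rotation": [
    [0,0,0],
    [0,0,0],
    [0,0,0]
  ],
  "slide": [
    [0.0007,-0.005,0],
    [0.001,-0.0075,-0.002],
    [0.001,-0.0075,-0.002]
  ],
  "grip": [-1,-1,-1]
}}

```text
clock: 20.32
position: [544.5, 63.7, 78.4]
ee_rot: [0.756, -0.654, 0.0, -0.001]
contact_force: [-1.4, 1.3, 5.4]
gripper_width: 29.0
grasp_force: 60.3
```

>>> {"fn": "servo_tool", "kwargs": {
  "rotation": [
    [0,0,0],
    [0,0,0],
    [0,0,0],
    [0,0,0],
    [0,0,0],
    [0,0,-0.007],
    [0,0,-0.014],
    [0,0,-0.0205]
  ],
  "slide": [
    [0,0,0],
    [0,0,0],
    [0,0,0.05],
    [0,0,0.2],
    [0,0,0.4],
    [-0.05,-0.25,0.4],
    [-0.1,-0.5,0.4],
    [-0.17,-0.8,0.4]
  ],
  "grip": [0.4,0.4,0.4,0.4,0.4,0.4,0.4,0.4]
}}

```text
clock: 21.32
position: [510.0, -97.8, 158.6]
ee_rot: [0.713, -0.701, 0.001, -0.0]
contact_force: [0.4, -1.3, 0.4]
gripper_width: 59.9
grasp_force: 0.0
```

>>> {"fn": "servo_tool", "kwargs": {
  "rotation": [
    [0,0,0],
    [0,0,0],
    [0,0,0],
    [0,0,0]
  ],
  "slide": [
    [0,-0.25,0],
    [0,-0.5,0],
    [0,-0.61,0],
    [0,-0.61,0]
  ],
  "grip": [0.4,0.4,0.4,0.4]
}}

```text
clock: 21.82
position: [509.7, -220.3, 158.0]
ee_rot: [0.712, -0.703, 0.0, -0.0]
contact_force: [0.4, 1.3, -0.5]
gripper_width: 59.8
grasp_force: 0.0
```

```bash
python3 look.py w6; python3 - <<'E'
from h import *
from bench import *
d=get_image("scene");P=cloud(d)
for c in("orange","red"):
  for ce,a,m in blobs(mask(d,c),60):
    q=P[m]; q=q[q[:,2]>q[:,2].max()-6]
    if abs(q[:,1].mean())<400: print(c,ce.round(1),a,q.mean(0).round(1),cv2.minAreaRect(q[:,:2].astype(np.float32)))
E
```

```text
21.825 [ 509.7 -220.3  158. ] [ 0.4  1.3 -0.5]
blue [273. 139.] 2026 z 58.1 [ 540.2 -275.6   57.6] rect [ 518.3 -280.5   76.5   29.9    1.2]
blue [236. 188.] 382 z 59.1 [ 548.6 -240.4   58.1] rect [ 548.8 -240.2   14.1   18.2    0.7]
blue [259. 187.] 251 z 14.8 [ 532.8 -232.5   13.3] rect [ 529.1 -234.1   25.5   15.9    0.8]
blue [282. 276.] 6647 z 58.7 [ 510.2 -148.9   58.1] rect [ 509.6 -164.4   90.2   96.1    0.9]
red [282. 171.] 1036 z 109.1 [ 510.8 -259.9  107.8] rect [ 510.8 -259.8   29.1   13.1    0.9]
red [280. 218.] 1168 z 109.0 [ 511.4 -225.4  107.7] rect [ 511.4 -225.2   13.4   28.4   90. ]
orange [359.3 275.5] 206 [534.3 111.8  81.1] ((534.203125, 110.39420318603516), (46.509159088134766, 5.755239009857178), 8.507671356201172)
```

>>> {"fn": "servo_tool", "kwargs": {
  "rotation": [
    [0,0,0],
    [0,0,0],
    [0,0,0],
    [0,0,0],
    [0,0,0],
    [0,0,0],
    [0,0,0],
    [0,0,0]
  ],
  "slide": [
    [0.006,0,-0.15],
    [0.006,0,-0.3],
    [0.006,0,-0.38],
    [0.006,0,-0.402],
    [0.006,0,-0.402],
    [0.006,0,-0.402],
    [0.006,0,-0.402],
    [0.006,0,-0.402]
  ],
  "grip": [0.4,0.4,0.4,0.4,0.4,-1,-1,-1]
}}

```text
clock: 22.92
position: [512.0, -218.9, 78.5]
ee_rot: [0.713, -0.701, 0.001, -0.001]
contact_force: [-0.7, 1.0, 5.7]
gripper_width: 28.8
grasp_force: 59.8
```

>>> {"fn": "servo_tool", "kwargs": {
  "rotation": [
    [0,0,0],
    [0,0,0],
    [0,0,0],
    [0,0,0],
    [0,0,0],
    [0,0,0.007],
    [0,0,0.014],
    [0,0,0.0205]
  ],
  "slide": [
    [0,0,0],
    [0,0,0],
    [0,0,0.1],
    [0,0,0.25],
    [0,0,0.45],
    [0.05,0.25,0.5],
    [0.1,0.5,0.5],
    [0.15,0.75,0.5]
  ],
  "grip": [-1,-1,-1,-1,-1,-1,-1,-1]
}}

```text
clock: 23.92
position: [540.7, -67.4, 176.9]
ee_rot: [0.756, -0.654, -0.0, 0.0]
contact_force: [0.4, 0.1, -1.5]
gripper_width: 28.5
grasp_force: 59.5
```

>>> {"fn": "servo_tool", "kwargs": {
  "rotation": [
    [0,0,0],
    [0,0,0],
    [0,0,0],
    [0,0,0],
    [0,0,0]
  ],
  "slide": [
    [0,0.25,0],
    [0,0.5,0],
    [0,0.72,0],
    [0,0.72,0],
    [0,0.72,0]
  ],
  "grip": [-1,-1,-1,-1,-1]
}}

```text
clock: 24.55
position: [540.6, 75.1, 176.7]
ee_rot: [0.756, -0.654, -0.0, 0.001]
contact_force: [-0.3, 0.0, -0.3]
gripper_width: 28.8
grasp_force: 59.5
```

```bash
python3 look.py w7
```

```text
24.55 [540.6  75.1 176.7] [-0.3  0.  -0.3]
blue [366.   5.] 723 z 14.6 [ 486.  -113.    12.7] rect [ 495.1 -114.3   80.4    8.7    1.9]
blue [261. 152.] 1384 z 68.3 [565.7  28.8  67.1] rect [550.7  25.6  84.2  24.3   8.3]
red [280. 188.] 1623 z 109.2 [546.   51.3 107.8] rect [545.8  51.6  28.9  28.1   8.3]
red [282. 263.] 3569 z 207.0 [541.6  68.3 205.7] rect [541.6  69.1  29.5  14.7   8. ]
```

View pics/w7.png

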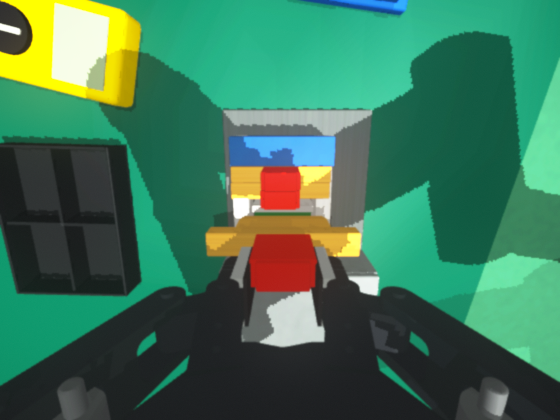

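Wrist view: plates 1 and 2 are together at (280,188), 28 mm thick, and plate 3, in the gripper, is at (282,263). The free gap is about 10 mm. I centre the thin edge in it and lower.

>>> {"fn": "servo_tool", "kwargs": {
  "rotation": [
    [0,0,0],
    [0,0,0],
    [0,0,0],
    [0,0,0],
    [0,0,0],
    [0,0,0]
  ],
  "slide": [
    [0.005,0.006,-0.05],
    [0.005,0.006,-0.15],
    [0.005,0.006,-0.23],
    [0.005,0.006,-0.29],
    [0.005,0.006,-0.33],
    [0.005,0.006,-0.33]
  ],
  "grip": [-1,-1,-1,-1,-1,-1]
}}

```text
clock: 25.35
position: [543.1, 77.3, 111.7]
ee_rot: [0.756, -0.654, 0.0, -0.001]
contact_force: [-0.6, 3.4, 0.9]
gripper_width: 28.9
grasp_force: 60.0
```

>>> {"fn": "servo_tool", "kwargs": {
  "rotation": [
    [0,0,0],
    [0,0,0],
    [0,0,0],
    [0,0,0],
    [0,0,0],
    [0,0,0],
    [0,0,0]
  ],
  "slide": [
    [0,0,-0.015],
    [-0.0003,0.002,-0.03],
    [-0.0007,0.005,-0.045],
    [-0.001,0.008,-0.06],
    [-0.0015,0.01,-0.075],
    [-0.0015,0.0105,-0.09],
    [-0.0015,0.0105,-0.09]
  ],
  "grip": [-1,-1,-1,-1,-1,-1,-1]
}}

```text
clock: 26.22
position: [543.7, 78.5, 96.1]
ee_rot: [0.757, -0.654, 0.002, -0.001]
contact_force: [-1.2, -0.2, 11.7]
gripper_width: 28.8
grasp_force: 61.3
```

>>> {"fn": "servo_tool", "kwargs": {
  "rotation": [
    [0,0,0],
    [0,0,0],
    [0,0,0],
    [0,0,0],
    [0,0,0],
    [0,0,0]
  ],
  "slide": [
    [0,0,-0.015],
    [0,0,-0.03],
    [0,0,-0.045],
    [0,0,-0.06],
    [0,0,-0.07],
    [0,0,-0.07]
  ],
  "grip": [-1,-1,-1,-1,-1,-1]
}}

```text
clock: 26.98
position: [543.6, 78.5, 81.0]
ee_rot: [0.756, -0.654, 0.001, -0.001]
contact_force: [-0.4, 1.3, 5.7]
gripper_width: 28.5
grasp_force: 60.7
```

>>> {"fn": "servo_tool", "kwargs": {
  "rotation": [
    [0,0,0],
    [0,0,0],
    [0,0,0],
    [0,0,0]
  ],
  "slide": [
    [0,0,-0.008],
    [0,0,-0.016],
    [0,0,-0.022],
    [0,0,-0.022]
  ],
  "grip": [-1,-1,-1,-1]
}}

```text
clock: 27.48
position: [543.7, 78.5, 78.4]
ee_rot: [0.757, -0.654, 0.002, -0.001]
contact_force: [-4.2, 1.2, 16.0]
gripper_width: 28.7
grasp_force: 61.9
```

>>> {"fn": "servo_tool", "kwargs": {
  "rotation": [
    [0,0,0],
    [0,0,0],
    [0,0,0],
    [0,0,0],
    [0,0,0],
    [0,0,0],
    [0,0,0]
  ],
  "slide": [
    [0,0,0],
    [0,0,0],
    [0,0,0.05],
    [0,0,0.2],
    [0,0.15,0.45],
    [0,0.3,0.7],
    [0,0.3,0.7]
  ],
  "grip": [0.4,0.4,0.4,0.4,0.4,0.4,0.4]
}}

```text
clock: 28.35
position: [544.4, 141.1, 220.2]
ee_rot: [0.757, -0.653, 0.002, -0.005]
contact_force: [-0.9, -0.1, -0.3]
gripper_width: 60.0
grasp_force: 0.0
```

```bash
python3 look.py w8; python3 - <<'E'
from h import *
from bench import *
d=get_image("scene");im=d["image"][130:340,200:430]
cv2.imwrite("pics/s8.png",cv2.resize(im,None,fx=3.4,fy=2.8)[:600,:800,::-1])
d,s=pickle.load(open("w8.pkl","rb"));P=cloud(d,s)
f=(P-[546.4,37.6,0])@np.array([[-.144,-.9895,0],[.9895,-.144,0],[0,0,1]])
for c,lo,hi in(("red",90,120),("brass",60,80)):
  q=f[mask(d,c)>0]
  for i in range(3):
    t=q[(abs(q[:,0]-7-14*i)<5)&(abs(q[:,1])<46)&(q[:,2]>lo)&(q[:,2]<hi)]
    if len(t)>20:
      for g in(t[t[:,1]<0],t[t[:,1]>0]):print(c,i,len(g),np.median(g,0).round(1))
E
```

```text
28.35 [544.4 141.1 220.2] [-0.9 -0.1 -0.3]
orange [298. 174.] 410 z 86.2 [534.4 114.1  85. ] rect [534.4 114.2  44.9   5.    8.3]
red [296. 103.] 1121 z 109.1 [547.   51.8 107.8] rect [545.4  58.8  28.2  41.4   6.8]
red 0 254 [  6.6  -7.4 107.9]
red 0 205 [  6.8   6.3 108. ]
red 1 176 [ 19.7  -8.9 108. ]
red 1 103 [ 19.    5.  108.2]
red 2 41 [ 34.  -14.7 107.2]
red 2 0 [nan nan nan]
brass 0 96 [  6.9 -20.8  70.1]
brass 0 0 [nan nan nan]
brass 1 85 [ 21.9 -21.   70.1]
brass 1 0 [nan nan nan]
brass 2 60 [ 33.4 -21.9  70.2]
brass 2 0 [nan nan nan]
  return _methods._mean(a, axis=axis, dtype=dtype,
  ret = um.true_divide(
```

View pics/s8.png

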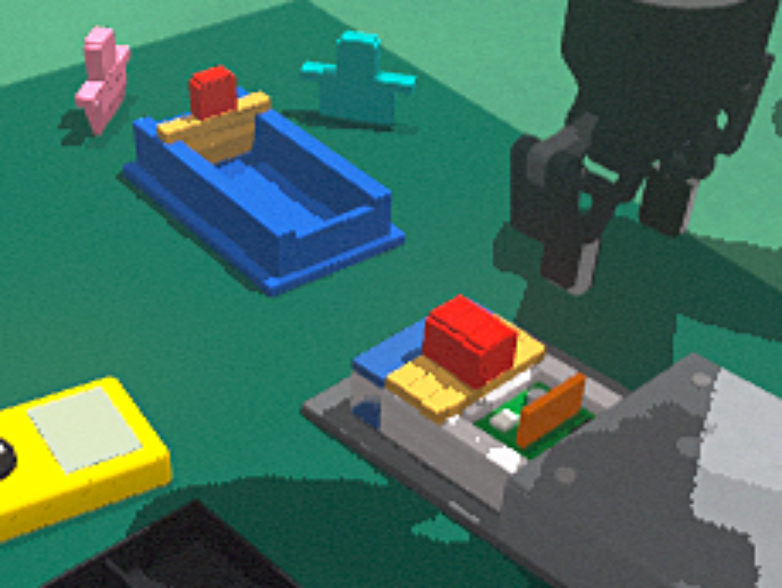

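The crop shows the three plates side by side with level ears at z 70. The carriage is pressed about 4 mm further into the buffer (orange tab at (550,410)), and the fourth plate still hangs in the rack at (213,115). I hand in the job.

```bash
python3 -c "
from bench import *
print(job_done())"
```

```text
the job is handed in; nothing more can be done
None
```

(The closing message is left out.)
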